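Balance the centrifuge rotor

ROBOT

A 7-joint arm with a two-finger parallel gripper is mounted at the origin on a cart in front of the work surface, level with it; the furniture and walls round the work are solid. World frame = base frame: x ahead of the robot, y to its left, z up, the work surface at z = 0. Lengths are in m, angles in rad, forces in N, time in s.
With the tool pointing down it reaches from about 0.4 to 0.875 m from the base axis. Payload 19.3 kg.
Tool frame: the origin (TCP) lies midway between the tips of the shut fingers; the grasp point (between the pads) lies 19 mm behind it; z points along the fingers, y is the line along which they close (so a half turn about z gives the same grasp; the last joint's range is limited). The gripper opens to 85 mm and grips with 20 to 120 N. Pads are 22 mm wide; open, the fingers measure 114 mm over their backs; the gripper's body (76 mm by 85 mm) begins 54 mm behind the grasp point. The pads swing forward as they close: fully open they stand 13 mm farther back than shut.
Start: joints at [1.075, 0.521, -0.036, 1.599, 0.021, 1.021, -0.113], TCP at [0.258, -0.569, 0.231] pointing down, gripper open.
Joint ranges: [-2.91, 2.91], [-0.3, 2.13], [-1.5, 1.42], [0.17, 2.43], [-1.26, 4.41], [0.16, 1.93], [-2.52, 2.52]. Speed limits (rad/s): [1.89, 1.89, 2.39, 2.39, 3.01, 3.01, 3.01].

INTERFACE

Orientations are given as [roll, pitch, yaw] about the fixed x, y, z axes, in that order (R = Rz(yaw) Ry(pitch) Rx(roll)).
In Python, from workcell import telemetry, grab_frame, calibration, bot, outline_of, landmark_of gives the robot as it stands. The module is installed in compiled form; this text tells all that it offers.
- The arm moves only by the shell command python3 -m inch 'ROWS' [FORCE]. ROWS is JSON, a list of rows, each a list of 7 numbers: the shift along the tool's x, y, z in m, then the turn, a rotation vector about the tool's x, y, z in rad, then the closure, from 0 (fully open) to 1 (shut). A call has 1 to 5 rows; each row shifts and turns the commanded pose from where the row before left it, along the tool's axes as they then stand; what a row does not reach is not made up. A row lasts 1/10 s, in which the tool goes at most 50 mm and 8.59 degrees, less where a joint would pass 70% of its speed; a pose out of reach is approached as far as the arm can. A call is refused whole if a number of a shift passes 0.05 or a number of a turn 0.15, either way. A call with a gripper value outside its range is refused whole. The fingers move at their own pace and stop on an object; FORCE is the grip in N (left out, the last holds). Time passes only in rows, so rows that do not move let the fingers close. It gives the time, the measured TCP pose, the force, the opening and the grip force at its end, in the units of the state.
- telemetry.observe(): the state, without advancing time (a new reading comes with each control period).
- grab_frame(name): name is "scene" or "top" or "wrist"; returns the picture (384x512x3 uint8, red, green, blue); there is no depth.
- calibration(name): a dict with "fovy" (degrees; the focal length in pixels is half the picture's height over the tangent of half this angle, whatever the lens; pixels are square), "cx", "cy" (the principal point, pixels), "pose" (4x4, takes a point from camera to world coordinates). Camera axes: x right, y down, z forward; pixel columns grow to the right and rows downward; lengths in m; the calibration is good to about 2 mm. The wrist camera is an equidistant fisheye: a pixel r from the principal point sees the ray r / f radians off the axis. A picture is of the moment at which its call begins: read the wrist's pose just before it. calibration takes no time and is no camera call; for the wrist camera it gives the pose at the moment of the call.
- bot.job_done(): hands the job in; it is judged then, once.
Trained networks look in the newest picture that a camera, given by its name, has taken for a name from the list of things; names that differ only in an ending like _2 or _b are one class to them, and where a whole thing is asked for, a point or a joint stands for the part that bears it (a point fixed in the world has none). Each returns a list of dicts, best first, with "score" (0 to 1); they miss things now and then, are a little off and sometimes report something else, mostly with a low value. They report only what shows in the picture. A call takes as long as a camera call. They do not tell look-alikes from the thing itself.
- outline_of(label, camera): "region" (384x512 bool, what is visible of it) and "rect" ([left, top, right, bottom] in pixels, round what is visible of it).
- landmark_of(label, camera): "xy" ([column, row] in pixels: a listed point, or the origin of a listed thing).
The state is a dict: "clock": time; "qpos": joint angles; "qd": joint speeds; "joint_efforts": joint torques, N m; "position": TCP position; "tool_rot": TCP orientation; "force": force on the tool from outside, world axes, zero at the start; "moment": the same for the moment, N m; "grip_width": finger opening in m; "finger_force": force on a finger pad.
Only numpy, scipy, OpenCV 4.12 (cv2) and the standard library are available. Lean on these libraries where they do the work, as an engineer would, in place of code of your own. Each camera call takes 0.05 s, during which the arm holds its last target. There are 200 camera calls.

TASK

The centrifuge must be balanced before a run: one round bucket already hangs in its four-place rotor. Take the matching spare bucket from the worktop (the round one, not the square one) and hang it in the rotor place directly opposite the bucket that is there, with both its side pins down in their notches, so that it hangs straight and free. Leave everything else on the worktop where it stands.

Things in the scene. Friction and masses are not known exactly. Their poses are not given: they have to be found in the camera images.
- centrifuge: White bench centrifuge, housing 380 x 350 mm, top at 159 mm (gasket), with a round open bowl 300 mm across whose floor is 57 mm above the worktop; its lid stands open at the back, its control panel faces the robot. Origin under the rotor axis, on the worktop; the front looks to -x.
- rotor_hub (a point): Centre of the four-place aluminium rotor in the bowl: on its vertical axis, at the height of a hung bucket's pins (140 mm). The point does not turn. The places lie 80 mm from the axis, a quarter turn apart. The rotor stands at any angle and turns freely but for slight friction (1 N at a bucket). Apart from hung buckets, nothing on it rises over 20 mm above this point.
- rotor_notches (a point): The same point as rotor_hub. Each bucket place has two upright cheeks, 8 mm thick, 34 to 42 mm either side of its middle line, each with a notch open at the top: about 25 mm wide at the mouth, 12 mm above pin height, narrowing to a 9.5 mm slot that carries the 8 mm pin. A bucket's pins lie square to the line to the axis.
- hung_bucket (a point): The round bucket that hangs in the rotor at the start, at one of the four places: point on its middle line half-way up (3 mm below its pins). Same shape and size as the spare round bucket; it swings on its pins. z up along the bucket, y along its pins.
- round_mid (a point): Spare round bucket standing on the worktop: point on its middle line, half-way up (55 mm above its underside). Aluminium cup 53 mm across, 66 mm high, with a round grey cap 55 mm across up to 78 mm and a grip plate on top up to 110 mm; about 0.26 kg. z up, y along the pins; the same after half a turn about z.
- round_pins (a point): The spare round bucket's pin axis, on its middle line, 58 mm above its underside. Two steel pins 8 mm thick stick out along y to 45 mm each side; the bosses behind them reach 30 mm each side. Once hung, this point is 80 mm from the rotor axis at the height of rotor_hub.
- round_grip (a point): Centre of the spare round bucket's upright grip plate, 93 mm above its underside: 12 mm thick along the bucket's x, 44 mm long along its y, from the cap's top (15 mm below this point) to 17 mm above it.
- square_mid (a point): Spare square bucket standing on the worktop, not wanted here: point half-way up (55 mm above its underside). Aluminium box 62 x 46 mm with a square cornered grey cap 68 x 50 mm; the same height (110 mm), grip plate and pins.
- rack: Orange rack with micro tubes, 62 x 200 x 47 mm, left of the centrifuge; origin under its centre. Bystander.
- buffer: Glass bottle with a screw cap, 74 mm across, 167 mm tall, left of the centrifuge; origin under its centre. Bystander.
- tube_a: Capped plastic tube, 120 mm long, 20 mm thick, lying on the right; origin under its centre. Bystander.
- pin_tin: Small round white tin, 52 mm across, 23 mm high, on the right; origin under its centre. Bystander.
Not all that is in view belongs to the job. Leave any blue look-alike of the part that bears round_mid alone.

How it is judged:
By the outcome, as a careful person would: the job done as asked, in the order asked, and still so for the second after the job is handed in, with the robot touching nothing.
It also fails if it takes over 48 s, if anything falls off the work surface, if the arm or the gripper's body presses on something with over 40 N, if the wrist force passes 120 N, or if a joint passes its speed limit or range.

## Working session

There is one attempt and no reset: what is moved stays moved. The work goes in short steps, Python scripts to look and compute and a shell command to move; the robot and the scene stay as the last step left them, time stands still between calls to the robot, and variables do not carry over. Pictures are saved under pics/ and viewed, at most 13 in all, crops included, and the job is handed in when it is done.

```bash
mkdir -p pics; cat > h.py <<'E'
import numpy as np,cv2
from workcell import telemetry, grab_frame, calibration, bot, outline_of, landmark_of
def ray(cam,uv,c=None):
    c=c or calibration(cam); f=192/np.tan(np.radians(c['fovy'])/2)
    d=np.array([uv[0]-c['cx'],uv[1]-c['cy']])
    if cam=='wrist':
        r=np.hypot(*d); t=r/f; v=np.r_[d/max(r,1e-9)*np.sin(t),np.cos(t)]
    else: v=np.r_[d/f,1]
    P=np.array(c['pose']); return P[:3,3],P[:3,:3]@v
def onz(cam,uv,z,c=None):
    o,v=ray(cam,uv,c); return o+v*(z-o[2])/v[2]
def proj(cam,p,c=None):
    c=c or calibration(cam); f=192/np.tan(np.radians(c['fovy'])/2)
    P=np.array(c['pose']); q=P[:3,:3].T@(np.array(p)-P[:3,3])
    if cam=='wrist':
        h=np.hypot(q[0],q[1]); s=f*np.arctan2(h,q[2])/max(h,1e-9)
    else: s=f/q[2]
    return np.array([c['cx'],c['cy']])+q[:2]*s
def save(im,n): cv2.imwrite('pics/'+n,im[:,:,::-1])
E
python3 - <<'E'
from h import *
np.set_printoptions(precision=4,suppress=True)
s=telemetry.observe(); print({k:np.round(v,3) for k,v in s.items()})
Z=dict(rotor_hub=.14,hung_bucket=.137,round_mid=.055,round_pins=.058,round_grip=.093,square_mid=.055,centrifuge=0)
for cam in ['top','scene']:
    im=grab_frame(cam); save(im,cam+'0.png'); 
    print(cam, np.array(calibration(cam)['pose'])[:3,3])
    for n,z in Z.items():
        for d in landmark_of(n,cam)[:3]: print(n,round(d['score'],2),np.round(d['xy'],1),onz(cam,d['xy'],z))
im=np.hstack([cv2.imread('pics/top0.png')]);
E
```

```text
{'clock': np.float64(0.0), 'qpos': array([ 1.075,  0.522, -0.036,  1.6  ,  0.021,  1.021, -0.113]), 'qd': array([ 0.   , -0.001, -0.   , -0.002, -0.001,  0.   ,  0.001]), 'joint_efforts': array([  0.002, -92.712,   1.981, -36.993,   0.018,   0.008,   0.   ]), 'position': array([ 0.258, -0.569,  0.231]), 'tool_rot': array([-3.14 ,  0.   ,  0.426]), 'force': array([ 0.457,  0.257, -0.652]), 'moment': array([-0.009, -0.025,  0.038]), 'finger_force': np.float64(0.0), 'grip_width': np.float64(0.086)}
top [0.2716 0.0064 1.4891]
rotor_hub 0.75 [219.5 188.3] [0.5609 0.1195 0.14  ]
rotor_hub 0.35 [118.7 245.4] [0.3838 0.4125 0.14  ]
hung_bucket 0.82 [192.3 198.5] [0.5287 0.2012 0.137 ]
round_mid 0.74 [216.5 188.3] [0.579  0.1364 0.055 ]
round_mid 0.68 [321.3 194.6] [ 0.563  -0.2018  0.055 ]
round_mid 0.59 [362.3 183.7] [ 0.6009 -0.3351  0.055 ]
round_pins 0.72 [367.4 184.8] [ 0.5968 -0.3507  0.058 ]
round_pins 0.5 [322.3 192. ] [ 0.571  -0.2047  0.058 ]
round_grip 0.69 [369.9 183.2] [ 0.5941 -0.3501  0.093 ]
round_grip 0.6 [323.9 188.9] [ 0.5737 -0.2047  0.093 ]
square_mid 0.88 [347. 232.] [ 0.4433 -0.2813  0.055 ]
centrifuge 0.73 [216.8 194.8] [0.5685 0.1396 0.    ]
scene [0.0003 0.8053 1.1602]
rotor_hub 0.77 [228.5 198.3] [0.559  0.1292 0.14  ]
hung_bucket 0.94 [221.8 219.1] [0.5278 0.2048 0.137 ]
hung_bucket 0.74 [296.3 131.7] [ 0.5491 -0.2686  0.137 ]
round_mid 0.82 [294.5 131.5] [ 0.5996 -0.3517  0.055 ]
round_mid 0.68 [277.9 157.6] [ 0.5742 -0.19    0.055 ]
round_pins 0.69 [279.8 153.5] [ 0.5786 -0.2098  0.058 ]
round_pins 0.52 [296.2 131.7] [ 0.5918 -0.3513  0.058 ]
round_grip 0.88 [279.  145.8] [ 0.5845 -0.2106  0.093 ]
round_grip 0.52 [294.9 125.6] [ 0.5955 -0.3426  0.093 ]
square_mid 0.94 [311.7 156.2] [ 0.4749 -0.2678  0.055 ]
centrifuge 0.82 [228.5 223.3] [0.5689 0.1257 0.    ]
```

View pics/top0.png

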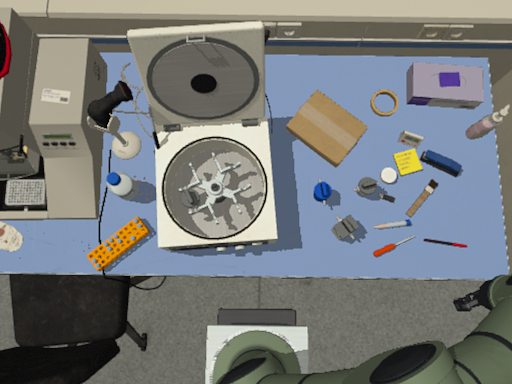

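View pics/scene0.png

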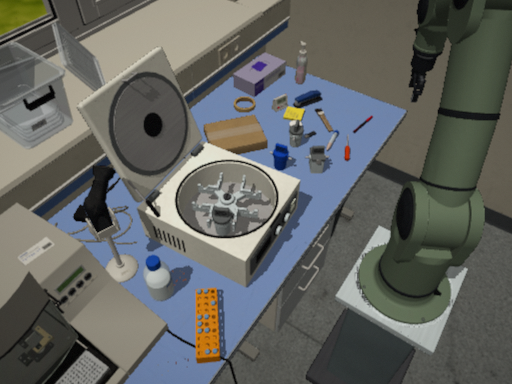

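The round grey spare is at top (367,185), the blue look-alike at (322,190), the square one at (346,229). In the rotor a bucket shows at about (192,198). Next, a wrist view above the spare.

```bash
cat >> h.py <<'E'
from scipy.spatial.transform import Rotation as Ro
np.set_printoptions(precision=4,suppress=True)
def pose():
    s=telemetry.observe(); return np.array(s['position']),Ro.from_euler('xyz',s['tool_rot']),s
def go(p,yaw=None):
    "tool-frame shift to p, and turn about tool axes to point down with yaw (half turn free); shift is in current frame"
    x,R,s=pose(); print('t',s['clock'],'at',x,'rot',s['tool_rot'],'dist',np.linalg.norm(p-x)); print('shift',R.inv().apply(np.array(p)-x))
    if yaw is not None:
        for y in (yaw,yaw+np.pi): print('turn',(R.inv()*Ro.from_euler('xyz',[np.pi,0,y])).as_rotvec(),'yaw',y)
    print('q7',s['qpos'][6],'force',s['force'],'grip',s['grip_width'],s['finger_force'])
E
python3 - <<'E'
from h import *
x,R,s=pose(); P=np.array(calibration('wrist')['pose'])
print('cam in tool',R.inv().apply(P[:3,3]-x), R.inv().apply(P[:3,2]),calibration('wrist')['fovy'])
go([.53,-.40,.27])
E
```

```text
cam in tool [ 0.0829  0.0006 -0.1425] [-0.3201  0.0005  0.9474] 65.70646984690485
t 0.8 at [ 0.2581 -0.5692  0.2313] rot [ 3.1416 -0.      0.4257] dist 0.32255549359670366
shift [ 0.3175 -0.0418 -0.0387]
q7 -0.11282424866688967 force [ 0.0331 -0.3654  0.0076] grip 0.08562325461285161 0.0
```

```bash
python3 -m inch '[[0.03,-0.005,-0.02,0,0,0,0],[0.045,-0.005,-0.02,0,0,0,0],[0.045,-0.005,0,0,0,0,0],[0.045,-0.005,0,0,0,0,0],[0.045,-0.005,0,0,0,0,0]]'; python3 -m inch '[[0.045,-0.005,0,0,0,0,0],[0.03,-0.005,0,0,0,0,0],[0,0,0,0,0,0,0]]'
cat > look.py <<'E'
from h import *
import sys
def look(names,fn=None):
    c=calibration('wrist'); im=grab_frame('wrist')
    if fn: save(im,fn)
    for n,z in names.items():
        for d in landmark_of(n,'wrist')[:3]: print(n,round(d['score'],2),np.round(d['xy'],1),onz('wrist',d['xy'],z,c))
    return im,c
E
python3 - <<'E'
from look import *
look(dict(round_mid=.055,round_pins=.058,round_grip=.093),'w1.png'); go([.595,-.35,.2])
E
```

```text
clock: 1.3
position: [0.4405, -0.4586, 0.2716]
tool_rot: [3.141, -0.0, 0.426]
force: [-0.1, -0.7, 0.6]
grip_width: 0.0853
finger_force: 0.0
clock: 1.6
position: [0.5073, -0.4157, 0.2709]
tool_rot: [-3.14, -0.002, 0.432]
force: [-0.4, 0.9, -0.8]
grip_width: 0.0857
finger_force: 0.0
round_mid 0.74 [231.6  75.9] [ 0.5934 -0.3444  0.055 ]
round_mid 0.6 [123.2  52.8] [ 0.5717 -0.2024  0.055 ]
round_pins 0.73 [124.   55.2] [ 0.5693 -0.2063  0.058 ]
round_pins 0.67 [304.4  72.8] [ 0.6334 -0.4203  0.058 ]
round_pins 0.6 [231.   77.4] [ 0.5914 -0.3448  0.058 ]
round_grip 0.88 [112.4  49.5] [ 0.5724 -0.2061  0.093 ]
round_grip 0.65 [227.6  75.3] [ 0.5912 -0.3442  0.093 ]
t 1.8 at [ 0.5022 -0.4205  0.2713] rot [3.1414 0.0007 0.4244] dist 0.13663867854200346
shift [ 0.1136 -0.0261  0.0712]
q7 -0.5769015707722202 force [ 0.6649 -0.1538 -0.3627] grip 0.08542922951769885 0.0
```

View pics/w1.png

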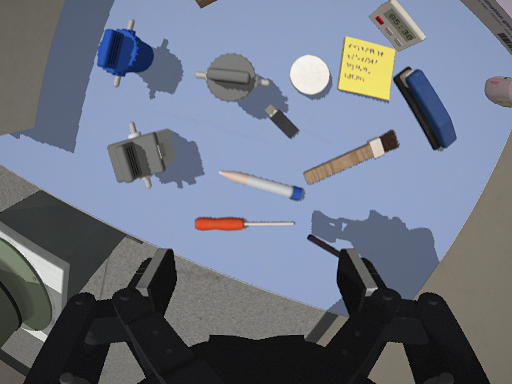

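The grey round bucket is at (230,76), with its pin tips at (199,77) and (268,85). The plate runs along the pins. The blue look-alike is at (125,50) and the square bucket at (137,155).

```bash
python3 - <<'E'
from h import *
c=calibration('wrist')
a,b=[onz('wrist',u,.058,c) for u in ((199,77),(268,85))]; print(a,b,np.linalg.norm(b-a),(a+b)/2,'pin yaw',np.arctan2(*(a-b)[1::-1]))
a,b=[onz('wrist',u,.110,c) for u in ((205,78),(253,76))]; print(a,b,np.linalg.norm(b-a),(a+b)/2,'plate yaw',np.arctan2(*(a-b)[1::-1]))
E
```

```text
[ 0.5725 -0.3153  0.058 ] [ 0.5959 -0.3941  0.058 ] 0.08223172735155078 [ 0.5842 -0.3547  0.058 ] pin yaw 1.8594419960619544
[ 0.5746 -0.3319  0.11  ] [ 0.5955 -0.3756  0.11  ] 0.0483985924524574 [ 0.5851 -0.3538  0.11  ] plate yaw 2.0151826451135073
```

```bash
python3 -m inch '[[0.04,-0.01,0,0,0,0,0],[0.035,-0.01,0,0,0,0,0],[0.025,-0.006,0,0,0,0,0],[0,0,0,0,0,-0.1475,0],[0,0,0,0,0,-0.1475,0]]' >/dev/null; python3 -m inch '[[0,0,0,0,0,-0.1475,0],[0,0,0,0,0,-0.1475,0],[0,0,0,0,0,-0.1475,0],[0,0,0,0,0,-0.1475,0],[0,0,0,0,0,-0.1475,0]]'>/dev/null;  python3 -m inch '[[0,0,0,0,0,-0.1475,0],[0,0,0,0,0,-0.1475,0],[0,0,0,0,0,-0.1475,0],[0,0,0,0,0,0,0],[0,0,0,0,0,0,0]]'
python3 - <<'E'
from look import *
look(dict(round_mid=.055,round_pins=.058,round_grip=.093),'w2.png'); go([.588,-.352,.2],1.9)
E
```

```text
clock: 3.3
position: [0.5829, -0.3556, 0.2713]
tool_rot: [-3.141, 0.0, 1.895]
force: [-0.4, 0.2, -0.1]
grip_width: 0.0856
finger_force: 0.0
round_mid 0.93 [287.2  41.4] [ 0.5704 -0.2022  0.055 ]
round_mid 0.59 [173.8 184.5] [ 0.4911 -0.4158  0.055 ]
round_pins 0.96 [263.6 157. ] [ 0.5894 -0.345   0.058 ]
round_grip 0.74 [293.6  34.3] [ 0.5728 -0.2002  0.093 ]
round_grip 0.63 [267.2 159.2] [ 0.5908 -0.3394  0.093 ]
t 3.5 at [ 0.5835 -0.3547  0.2714] rot [-3.1415  0.0002  1.8984] dist 0.07158330722202562
shift [0.0011 0.0052 0.0714]
turn [-0.0001  0.0002 -0.0016] yaw 1.9
turn [0.0003 0.0002 3.14  ] yaw 5.0415926535897935
q7 0.5940101476400311 force [-0.7485 -0.1241 -0.0529] grip 0.08548942697029205 0.0
```

View pics/w2.png

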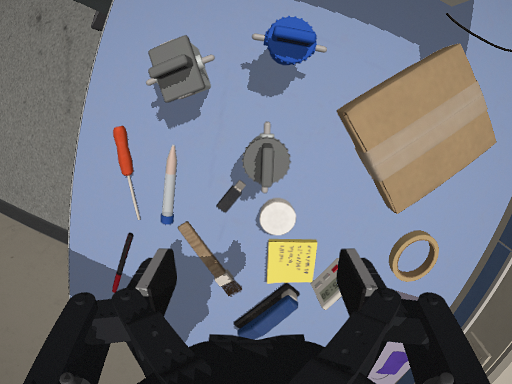

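The bucket is at (267,160). Its plate runs from (266,146) to (267,184), almost in line with the tool x axis, and its far pin tip is at (267,125).

```bash
python3 - <<'E'
from h import *
c=calibration('wrist'); im=cv2.imread('pics/w2.png')
cv2.imwrite('pics/w2c.png',cv2.resize(im[105:210,210:330],None,fx=5,fy=5,interpolation=cv2.INTER_CUBIC))
E
```

```text
(no output)
```

View pics/w2c.png

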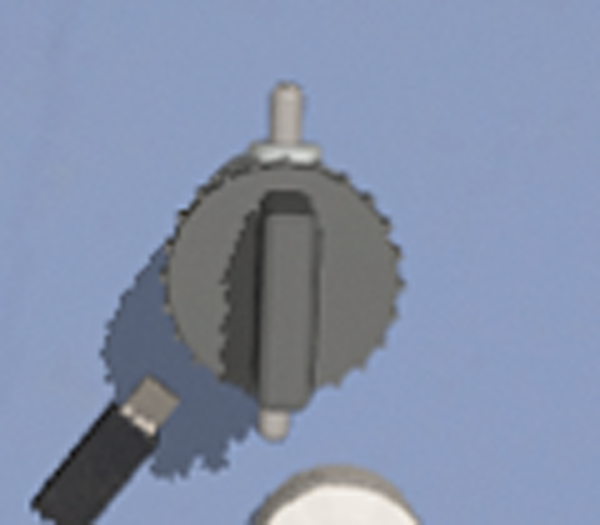

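Pin tips are at crop (287,85) and (273,437); the plate's top face ends at (293,213) and (285,408).

```bash
python3 - <<'E'
from h import *
c=calibration('wrist')
for z,u,v in ((.058,(267.4,122),(264.6,192.4)),(.110,(268.6,147.6),(267,186.6))):
    a,b=[onz('wrist',q,z,c) for q in (u,v)]; print(np.linalg.norm(b-a),(a+b)/2,'yaw',np.arctan2(*(a-b)[1::-1])); 
m=(a+b)/2; go([m[0],m[1],.083],1.9)
E
```

```text
0.08846864433522272 [ 0.5932 -0.3444  0.058 ] yaw 1.8687366805613579
0.04233264931766482 [ 0.5931 -0.3434  0.11  ] yaw 1.8700548936914094
t 3.5 at [ 0.5835 -0.3547  0.2714] rot [-3.1415  0.0002  1.8984] dist 0.18897264243576617
shift [0.0076 0.0128 0.1884]
turn [-0.0001  0.0002 -0.0016] yaw 1.9
turn [0.0003 0.0002 3.14  ] yaw 5.0415926535897935
q7 0.5940101476400311 force [-0.7485 -0.1241 -0.0529] grip 0.08548942697029205 0.0
```

```bash
python3 -m inch '[[0.0075,0.0125,0.03,0,0,0.029,0],[0,0,0.05,0,0,0,0],[0,0,0.05,0,0,0,0],[0,0,0.035,0,0,0,0],[0,0,0.022,0,0,0,0.3]]' 60; python3 -m inch '[[0,0,0,0,0,0,0.6],[0,0,0,0,0,0,1],[0,0,0,0,0,0,1],[0,0,0,0,0,0,1],[0,0,0,0,0,0,1]]' 60;python3 -m inch '[[0,0,0,0,0,0,1],[0,0,0,0,0,0,1],[0,0,0,0,0,0,1]]' 60
```

```text
clock: 4.0
position: [0.5918, -0.3429, 0.0812]
tool_rot: [-3.139, -0.002, 1.871]
force: [0.4, -1.1, -0.0]
grip_width: 0.0731
finger_force: 0.0
clock: 4.5
position: [0.5936, -0.3439, 0.0858]
tool_rot: [3.14, 0.002, 1.871]
force: [-1.3, -0.5, 6.9]
grip_width: 0.0106
finger_force: 63.0
clock: 4.8
position: [0.5936, -0.3439, 0.0858]
tool_rot: [3.14, 0.002, 1.871]
force: [-1.3, -0.1, 7.9]
grip_width: 0.011
finger_force: 63.1
```

```bash
python3 -m inch '[[0,0,-0.02,0,0,0,1],[0,0,-0.04,0,0,0,1],[0,0,-0.05,0,0,0,1],[0,0,-0.05,0,0,0,1],[0,0,-0.05,0,0,0,1]]'; python3 -m inch '[[0,0,0,0,0,0.148,1],[0,0,0,0,0,0.148,1],[0,0,0,0,0,0.148,1],[0,0,0,0,0,0.148,1],[0,0,0,0,0,0.148,1]]'>/dev/null;python3 -m inch '[[0,0,0,0,0,0.148,1],[0,0,0,0,0,0.148,1],[0,0,0,0,0,0.148,1],[0,0,0,0,0,0.148,1],[0,0,0,0,0,0.148,1]]'
python3 - <<'E'
from h import *
go([.57,-.08,.3],.385)
Z=dict(rotor_hub=.14,hung_bucket=.137)
for cam in ['top','scene']:
    grab_frame(cam)
    for n,z in Z.items():
        for d in landmark_of(n,cam)[:2]: print(n,round(d['score'],2),np.round(d['xy'],1),onz(cam,d['xy'],z))
E
```

```text
clock: 5.3
position: [0.5926, -0.3433, 0.297]
tool_rot: [3.141, 0.0, 1.872]
force: [1.0, -0.5, -1.3]
grip_width: 0.0108
finger_force: 61.6
clock: 6.3
position: [0.5929, -0.3433, 0.2948]
tool_rot: [3.141, -0.0, 0.386]
force: [0.6, 1.2, -2.7]
grip_width: 0.0107
finger_force: 61.6
t 6.3 at [ 0.5929 -0.3433  0.2948] rot [ 3.1414 -0.0004  0.3857] dist 0.26439252060825436
shift [ 0.0779 -0.2526 -0.0052]
turn [ 0.0002 -0.0004  0.0007] yaw 0.385
turn [ 0.0007  0.0003 -3.1409] yaw 3.526592653589793
q7 -0.7875795801993983 force [ 0.6182  1.2343 -2.7071] grip 0.010749272168955912 61.62121653556824
rotor_hub 0.9 [215.4 190.5] [0.5539 0.1318 0.14  ]
hung_bucket 0.52 [192.6 198.8] [0.5278 0.2003 0.137 ]
rotor_hub 0.9 [227.8 199.3] [0.5584 0.1338 0.14  ]
hung_bucket 0.9 [222.5 218.3] [0.5279 0.2011 0.137 ]
```

```bash
python3 -m inch '[[0.012,-0.04,-0.002,0,0,0,1],[0.014,-0.045,-0.002,0,0,0,1],[0.014,-0.045,-0.001,0,0,0,1],[0.014,-0.045,0,0,0,0,1],[0.014,-0.045,0,0,0,0,1]]'>/dev/null; python3 -m inch '[[0.01,-0.0325,0,0,0,0,1],[0,0,0,0,0,0,1],[0,0,0,0,0,0,1]]' 
python3 - <<'E'
from look import *
look(dict(rotor_hub=.14,hung_bucket=.137),'w3.png')
go([.59,.05,.29])
E
```

```text
clock: 7.4
position: [0.5687, -0.0798, 0.2996]
tool_rot: [3.141, -0.0, 0.395]
force: [0.6, -0.5, -2.0]
grip_width: 0.0108
finger_force: 61.7
rotor_hub 0.79 [ 79.7 110.8] [0.5649 0.1346 0.14  ]
hung_bucket 0.62 [ 29.1 119.8] [0.5299 0.2135 0.137 ]
t 7.55 at [ 0.5686 -0.0815  0.2993] rot [3.1413 0.0002 0.3911] dist 0.13358868409261634
shift [ 0.0699 -0.1135  0.0092]
q7 -1.2036194841261443 force [ 0.5374  0.1451 -2.0439] grip 0.010382029887054988 61.688382625579834
```

View pics/w3.png

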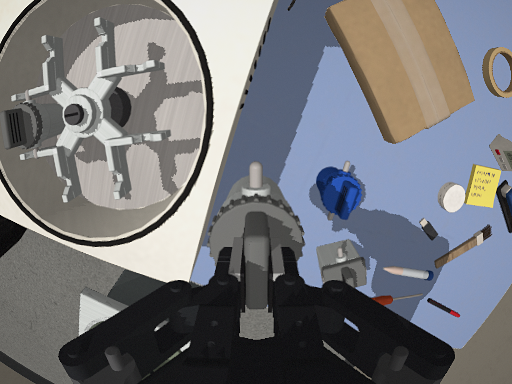

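The rotor hub is at (77,114), and the hung bucket is on the left at (15,127). The opposite empty place is on the right, between the cheeks near (155,67) and (155,150). I'll move closer for a finer measurement.

```bash
python3 -m inch '[[0.025,-0.02,0,0,0,0,1],[0.025,-0.02,0,0,0,0,1],[0,0,0,0,0,0,1],[0,0,0,0,0,0,1]]' 
python3 - <<'E'
from look import *
im,c=look(dict(rotor_hub=.14,hung_bucket=.137),'w4.png')
import pickle; pickle.dump(c,open('c4.pkl','wb'))
cv2.imwrite('pics/w4c.png',cv2.resize(im[0:200,0:266,::-1],None,fx=3,fy=3,interpolation=cv2.INTER_CUBIC))
E
```

```text
clock: 7.95
position: [0.5997, -0.0247, 0.2989]
tool_rot: [-3.142, 0.001, 0.392]
force: [-0.3, -0.2, -1.4]
grip_width: 0.0107
finger_force: 61.7
rotor_hub 0.86 [110.2 152.9] [0.5637 0.1362 0.14  ]
rotor_hub 0.33 [112.8 154.3] [0.5633 0.1326 0.14  ]
hung_bucket 0.75 [ 56.6 160. ] [0.5271 0.2103 0.137 ]
```

View pics/w4c.png

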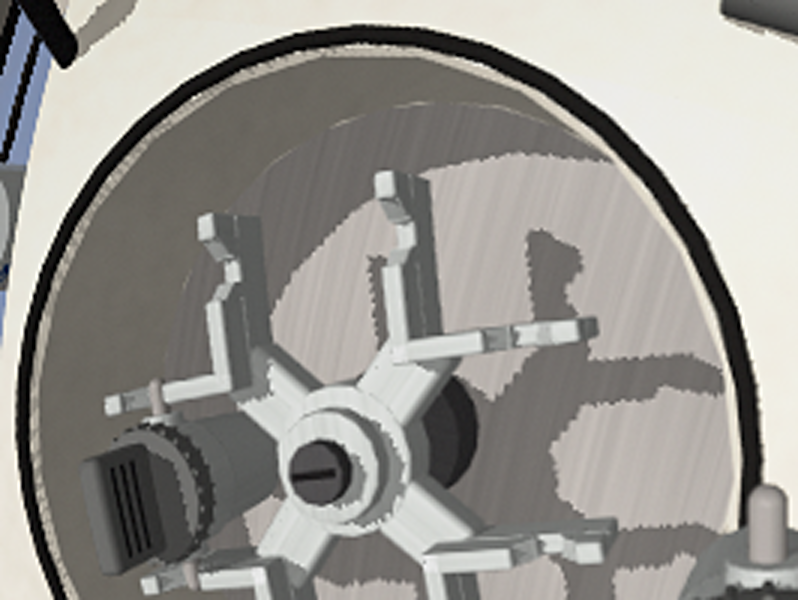

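The empty place's cheeks have outer ends at crop (583,330) and (604,552). The hung bucket's cheeks are at (105,406) and (143,587). I'll fit the rotor model to the cheek ends.

```bash
cat > fit.py <<'E'
from h import *
import pickle
from scipy.optimize import least_squares
c=pickle.load(open('c4.pkl','rb'))
obs=np.array([[583,330],[604,552],[385,173],[207,215],[105,406],[143,587]])/3.
# place index k (quarter turns from empty place) & side
lab=[(0,+1),(0,-1),(1,-1),(1,1),(2,-1),(2,1)]
def model(p,z=.152):
    x,y,a,rho=p; out=[]
    for k,s in lab:
        r=np.array([np.cos(a+k*np.pi/2),np.sin(a+k*np.pi/2)]); t=np.array([-r[1],r[0]])
        out.append(proj('wrist',np.r_[np.array([x,y])+rho*r+s*.038*t,z],c))
    return np.array(out)
for z in (.148,.152,.156):
    s=least_squares(lambda p:(model(p,z)-obs).ravel(),[.56,.125,-1.18,.1]); print(z,s.x,s.cost); 
    print(s.fun.reshape(-1,2))
    x,y,a,_=s.x; print('target',x+.08*np.cos(a),y+.08*np.sin(a),'pinyaw',a+np.pi/2)
E
python3 fit.py
```

```text
0.148 [ 0.5612  0.134  -1.1139  0.1028] 1.0654188886513971
[[-0.6364  0.663 ]
 [ 0.2194 -0.1893]
 [-0.0443 -0.5717]
 [ 0.1801 -0.228 ]
 [ 0.4702  0.625 ]
 [ 0.0739 -0.4146]]
target 0.5965293779292076 0.06219354737145093 pinyaw 0.4568794924621231
0.152 [ 0.5627  0.1323 -1.114   0.1015] 0.7611635541922879
[[-0.7082  0.1888]
 [ 0.2498  0.3341]
 [ 0.3495 -0.6614]
 [-0.2311 -0.127 ]
 [ 0.3372  0.2387]
 [ 0.106   0.0037]]
target 0.5980308236453756 0.060506341682144374 pinyaw 0.45678385185856074
0.156 [ 0.5643  0.1306 -1.1141  0.1001] 1.688095691339828
[[-0.7823 -0.2976]
 [ 0.2805  0.8726]
 [ 0.7536 -0.7533]
 [-0.6541 -0.0233]
 [ 0.1994 -0.1576]
 [ 0.1378  0.4338]]
target 0.599530443285621 0.05882014534597191 pinyaw 0.45668273076679067
```

```bash
python3 - <<'E'
from h import *
import pickle
c=pickle.load(open('c4.pkl','rb')); x,R,s=pose()
print('exp tip',proj('wrist',x+R.apply([.045,0,.028]),c),'exp top', proj('wrist',x+R.apply([.045,0,.024]),c))
go([.598,.0605,.23],.457)
E
```

```text
exp tip [256.6048 162.5278] exp top [256.6111 164.0725]
t 8.1 at [ 0.5994 -0.0257  0.2993] rot [3.1412 0.0004 0.3901] dist 0.11059348375259262
shift [ 0.0315 -0.0803  0.0692]
turn [ 0.0004  0.0004 -0.0669] yaw 0.457
turn [ 0.0006 -0.0006  3.0747] yaw 3.598592653589793
q7 -1.30857413797103 force [ 0.1185 -0.6629 -3.2189] grip 0.010140283522441538 61.69616460800171
```

View pics/w4.png

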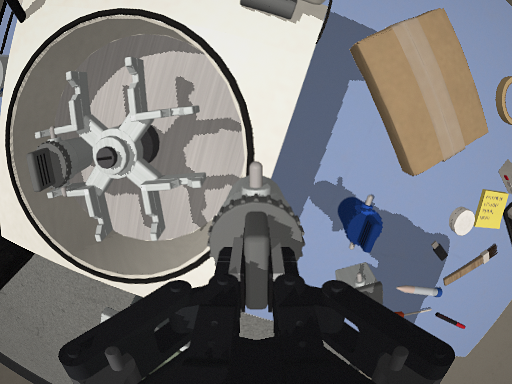

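The held bucket's pin tip shows at (256,162), as predicted, so it sits centred in the grip. Now I move over the target and look before lowering.

```bash
python3 -m inch '[[0.015,-0.04,0,0,0,0,1],[0.0165,-0.0403,0,0,0,-0.067,1],[0,0,0.03,0,0,0,1],[0,0,0.035,0,0,0,1],[0,0,0.02,0,0,0,1]]'>/dev/null; python3 -m inch '[[0,0,0,0,0,0,1],[0,0,0,0,0,0,1]]' 
python3 - <<'E'
from look import *
im,c=look({},'w5.png')
import pickle; pickle.dump(c,open('c5.pkl','wb'))
cv2.imwrite('pics/w5c.png',cv2.resize(im[70:300,130:380,::-1],None,fx=2.6,fy=2.6,interpolation=cv2.INTER_CUBIC))
go([.598,.0605,.168],.457)
x,R,s=pose()
print('pin tip',proj('wrist',x+R.apply([.045,0,.028]),c))
for k in (.030,.055): print('cheek rad',[proj('wrist',np.array([.5627,.1323,.152])+np.r_[(.08+d)*np.array([np.cos(-1.114),np.sin(-1.114)])+.038*np.array([-np.sin(-1.114),np.cos(-1.114)]),0],c) for d in (-.0125,.0125,.0215)])
E
```

```text
clock: 8.8
position: [0.5984, 0.0613, 0.2151]
tool_rot: [3.141, -0.0, 0.458]
force: [-0.2, 0.3, -1.0]
grip_width: 0.0109
finger_force: 61.5
t 8.85 at [0.5987 0.0615 0.2157] rot [ 3.141  -0.0015  0.458 ] dist 0.047689614164679685
shift [-0.0011  0.0006  0.0477]
turn [ 0.0006 -0.0015  0.001 ] yaw 0.457
turn [ 0.0023  0.0009 -3.1406] yaw 3.598592653589793
q7 -1.422743301651749 force [-0.3437 -0.944  -1.4129] grip 0.010906974753805558 61.496862173080444
pin tip [255.0056 160.7166]
cheek rad [array([238.4285, 161.0563]), array([273.7552, 161.129 ]), array([286.4024, 161.2282])]
cheek rad [array([238.4285, 161.0563]), array([273.7552, 161.129 ]), array([286.4024, 161.2282])]
```

View pics/w5c.png

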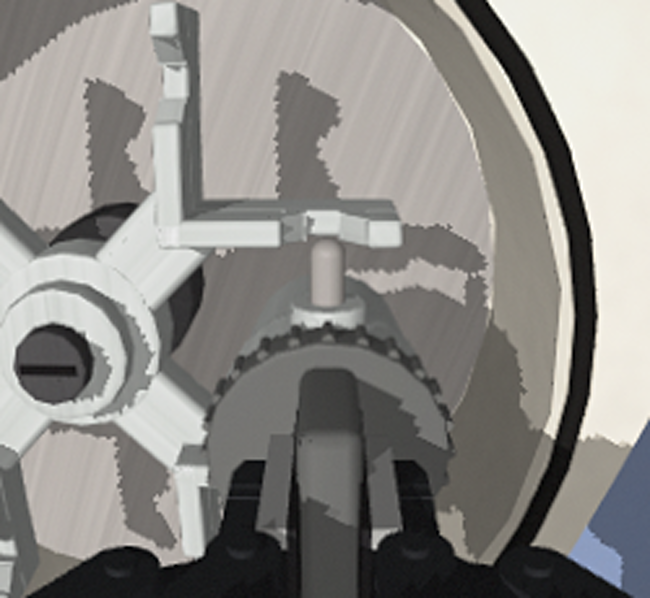

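The pin tip at crop (327,238) is centred under the notch mouth (281–370). I'll lower straight down.

```bash
python3 -m inch '[[0,0,0.012,0,0,0,1],[0,0,0.01,0,0,0,1],[0,0,0.008,0,0,0,1],[0,0,0.006,0,0,0,1],[0,0,0,0,0,0,1]]'; python3 -m inch '[[0,0,0.004,0,0,0,1],[0,0,0.003,0,0,0,1],[0,0,0.002,0,0,0,1],[0,0,0,0,0,0,1]]'
```

```text
clock: 9.35
position: [0.5976, 0.062, 0.1773]
tool_rot: [-3.141, 0.001, 0.459]
force: [0.3, -0.3, -1.7]
grip_width: 0.0111
finger_force: 61.7
clock: 9.75
position: [0.5979, 0.062, 0.1691]
tool_rot: [-3.141, 0.0, 0.459]
force: [-0.5, 0.2, -2.3]
grip_width: 0.0112
finger_force: 61.6
```

```bash
python3 -m inch '[[0,0,0.001,0,0,0,1],[0,0,0,0,0,0,1]]'; python3 -m inch '[[0,0,0.001,0,0,0,1],[0,0,0,0,0,0,1]]';python3 -m inch '[[0,0,0.001,0,0,0,1],[0,0,0,0,0,0,1]]'
python3 - <<'E'
from look import *
im,c=look({},'w6.png')
cv2.imwrite('pics/w6c.png',cv2.resize(im[70:300,130:380,::-1],None,fx=2.6,fy=2.6,interpolation=cv2.INTER_CUBIC))
E
```

```text
clock: 9.95
position: [0.5981, 0.0621, 0.1683]
tool_rot: [-3.141, -0.0, 0.459]
force: [-0.5, 1.6, -3.3]
grip_width: 0.0111
finger_force: 61.6
clock: 10.15
position: [0.5982, 0.0621, 0.1676]
tool_rot: [3.142, -0.0, 0.459]
force: [-0.3, 1.8, 2.1]
grip_width: 0.0108
finger_force: 62.3
clock: 10.35
position: [0.5986, 0.0623, 0.1673]
tool_rot: [3.141, -0.002, 0.459]
force: [-3.2, 1.8, 12.7]
grip_width: 0.0109
finger_force: 64.1
```

View pics/w6c.png

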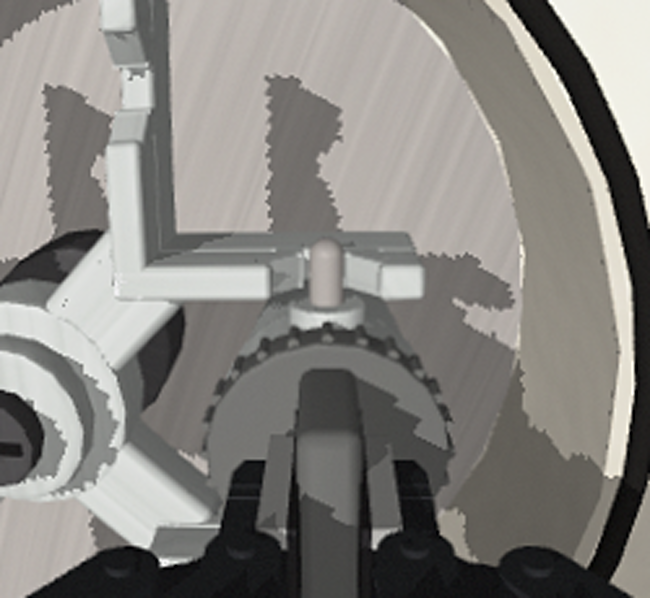

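The pin is down in the notch slot at crop (326,270), with contact at 12 N. I'll relieve the load, release gently and go up.

```bash
python3 -m inch '[[0,0,-0.001,0,0,0,1],[0,0,0,0,0,0,0.85],[0,0,0,0,0,0,0.7],[0,0,0,0,0,0,0.6],[0,0,0,0,0,0,0.6]]' 20; python3 -m inch '[[0,0,-0.01,0,0,0,0.6],[0,0,-0.015,0,0,0,0.6],[0,0,-0.02,0,0,0,0.6],[0,0,-0.04,0,0,0,0.6],[0,0,-0.04,0,0,0,0.6]]'; python3 -m inch '[[-0.03,0.03,-0.02,0,0,0,0.6],[-0.03,0.03,0,0,0,0,0.6],[0,0.03,0,0,0,0,0.6],[0,0,0,0,0,0,0.6],[0,0,0,0,0,0,0.6]]'
python3 - <<'E'
from look import *
im,c=look(dict(hung_bucket=.137),'w7.png')
cv2.imwrite('pics/w7c.png',cv2.resize(im[0:240,0:320,::-1],None,fx=2.5,fy=2.5,interpolation=cv2.INTER_CUBIC))
t=grab_frame('top')
print([ (round(d['score'],2),onz('top',d['xy'],.137)) for d in landmark_of('hung_bucket','top')])
E
```

```text
clock: 10.9
position: [0.598, 0.0619, 0.1672]
tool_rot: [3.142, 0.0, 0.459]
force: [0.0, 0.6, 0.5]
grip_width: 0.0342
finger_force: 0.0
clock: 11.4
position: [0.5976, 0.0619, 0.2942]
tool_rot: [-3.141, 0.0, 0.459]
force: [0.9, -0.6, -0.2]
grip_width: 0.0343
finger_force: 0.0
clock: 11.9
position: [0.5841, -0.0455, 0.3128]
tool_rot: [-3.142, -0.0, 0.458]
force: [0.3, 0.7, 0.1]
grip_width: 0.0341
finger_force: 0.0
hung_bucket 0.89 [ 56.6 129.3] [0.5272 0.2047 0.137 ]
hung_bucket 0.7 [443.9 215.3] [ 0.6463 -0.2984  0.137 ]
[(0.7, array([0.5204, 0.2045, 0.137 ]))]
```

View pics/w7c.png

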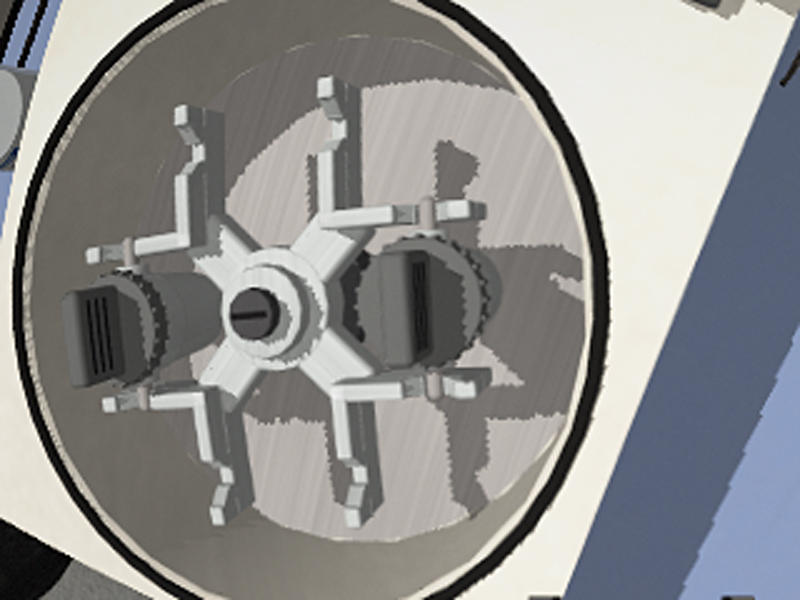

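The spare hangs opposite the other bucket, with both pins in their notches at crop (428,212) and (433,385). It is upright and the gripper is clear.

```bash
python3 -m inch '[[0,0,0,0,0,0,0.6],[0,0,0,0,0,0,0.6],[0,0,0,0,0,0,0.6],[0,0,0,0,0,0,0.6],[0,0,0,0,0,0,0.6]]' >/dev/null; python3 -c "
from workcell import bot; print(bot.job_done())"
```

```text
the job is handed in; nothing more can be done
None
```

The spare round bucket now hangs in the rotor place opposite the first one, with both pins seated in their notches and hanging straight in the last picture; nothing else on the worktop was moved, and the job was handed in at about 12.5 s on the robot's clock.

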